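# Snap the pivot clip into its groove

## Robot

A 6-joint arm with a two-finger parallel gripper is mounted at the origin on the work surface. World frame = base frame: x ahead of the robot, y to its left, z up, the work surface at z = 0. Lengths are in mm, angles in rad, forces in N, time in s.
With the tool pointing down it reaches from about 275 to 825 mm from the base axis. Payload 5.2 kg.
Tool frame: the origin (TCP) lies at the very end of the fingers, on their centre line; the grasp point (between the pads) lies 19 mm behind it; z points along the fingers, y is the direction in which the jaws open and shut (so a half turn about z gives the same grasp; the last joint's range is limited). The gripper opens to 93 mm and grips with 3 to 60 N. Pads are 15 mm wide; open, the fingers measure 128 mm over their backs; the gripper's body (75 mm by 188 mm) begins 65 mm behind the grasp point.
Start: joints at [0.995, 0.259, 1.535, -0, 1.348, -0.203], TCP at [200.302, 512.234, 218.653] pointing down, gripper open.
Joint ranges: [-3.14, 3.14], [-0.91, 2.08], [0.19, 2.58], [-1.22, 4.36], [0.22, 2.71], [-3.12, 3.12]. Speed limits (rad/s): [2.57, 2.57, 3.14, 3.14, 3.14, 3.14].

## Interface

Orientations are given as [roll, pitch, yaw] about the fixed x, y, z axes, in that order (R = Rz(yaw) Ry(pitch) Rx(roll)).
In Python, from bench import robot gives the robot as it stands. The module is installed in compiled form; this text tells all that it offers. Calls block until the motion is done:
- robot.move_ptp(position, orientation): joint-space move of the TCP to a pose.
- robot.move_linear(position, ori=None, speed=150, f_stop=None): straight line of the TCP; ori=None keeps the orientation; speed is the mean speed in mm/s. With f_stop (N) it stops when the force on the tool has changed by that much, and returns True; else False.
- robot.move_j(angles): joint-space move.
- robot.move_gripper(opening): opening from 0.0 (shut) to 1.0 (fully open); the grip force is fixed at half the most; returns when the fingers have stopped.
- robot.sleep(seconds).
- robot.inverse_kinematics(position, orientation): joint angles nearest the present ones, or None.
- robot.get_image(name): name is "scene" or "side" or "wrist"; returns a dict with "img" (420x560x3 uint8, blue, green, red), "fovy" (degrees; the focal length in pixels is half the picture's height over the tangent of half this angle, whatever the lens; pixels are square), "cx", "cy" (the principal point, pixels), "k1" (the pictures are not rectified: a ray, as slopes to the right and down, at radius r is drawn at 1 + k1 r^2 times it, then the intrinsics apply), "eye" and "orientation" of the camera in the world. Camera axes: x right, y down, z forward; pixel columns grow to the right and rows downward; lengths in mm; the calibration is good to about 2 mm. A picture is of the moment at which its call begins. There is no depth.
A pose or a line that the arm cannot do raises robot.MotionError and nothing moves.
- robot.hand_in(): hands the job in, once; it reports no verdict.
Readings, each from a call of its own:
- robot.current_t(): time.
- robot.current_qpos(): joint angles.
- robot.current_joint_vel(): joint speeds.
- robot.current_joint_efforts(): joint torques, N m.
- robot.current_tcp_pos(): TCP position.
- robot.current_eef_rot(): TCP orientation.
- robot.current_contact_force(): force on the tool from outside, world axes, zero at the start.
- robot.current_ft_torque(): the same for the moment, N m.
- robot.current_gripper_width(): opening from 0.0 (shut) to 1.0 (fully open).
Only numpy, scipy, OpenCV 4.12 (cv2) and the standard library are available. Lean on these libraries where they do the work, as an engineer would, in place of code of your own. Each camera call takes 0.05 s, during which the arm holds its last target.

## Task

The swing lever on the sphere's port frame still needs its retaining clip: pick up the clip fork by its handle and with it slide the clip, which lies on the lever with its open mouth towards the pivot stud, sideways into the groove under the stud's head until it snaps in, and press it firmly home against the stud with about 15 N. Touch the clip and the frame with the fork only, rest the fork lightly on the lever and never push harder than 22 N, which would bend the clip; then put the fork back in its rest and leave everything else on the bench where it is.

Things in the scene. Friction and masses are not known exactly. Their poses are not given: they have to be found in the camera images.
- stud_groove (a point): Centre of the groove in the upright steel pivot stud, on its axis, 2.5 mm above the lever's top face; z up, x along the lever from tail to port cap (within 0.45 rad of world x). Groove 18 mm across, 6.5 mm high, its lower side level with the lever's top; above it the stud's head, 24 mm across, its top 12 mm above this point.
- port_frame: Fixed: black square plate 12 mm thick on the bench, x -35 to 185, y -110 to 110 mm, with a capped round port, the pivot stud and the swing lever: a flat aluminium bar 60 mm wide, 10 mm thick, its top face 42 mm above the bench, its flat tail running 85 mm to -x from the stud, with only bench beyond. Origin on the stud's axis at bench height, axes as stud_groove.
- clip_center (a point): Centre, half-way up, of the dark spring-steel C-shaped clip, 5 mm thick, 32 mm wide, 27 mm long, lying flat on the lever's tail 24 to 34 mm to -x of the stud, up to 3 mm to a side, turned up to 0.2 rad. x points out of its open mouth, to the stud. Its flat back, 22 mm wide, is 17 mm behind this point; its jaws reach 10.3 mm ahead.
- clip: The clip as a whole, 24 g; origin under its centre. Its jaws spring: they meet the groove with its centre 14 mm short of the stud's axis, the push peaks at about 8 N (5 to 11) near 10 mm short and falls away from 7 mm short, and by 3 mm short they snap shut. Home, its centre is on the stud's axis (play under 1 mm) and it stops dead. Over 22 N from the fork bends it.
- fork_grip (a point): Middle of the clip fork's handle, where to grasp it; x towards the fork, z up. Flat-sided black handle 100 mm long (x), 16 wide, 20 high. Blade underside 16 mm below this point. The blade is clamped in the handle at any stick-out: the straight floor of its U-shaped pocket, which pushes the clip's flat back, is 96 to 120 mm ahead; the two prongs reach 12 mm further, 40 mm apart inside.
- fork: The clip fork as a whole, 115 g, lying level in its rest: black handle with a clamping collar, cranked round steel shank, flat steel blade 54 mm wide, 26 mm long and 5 mm thick behind its two short square prongs. Origin and axes as fork_grip. Hold it firmly: pushing tends to dip the blade onto the lever, where it drags; carried 1 to 2 mm above the lever it meets the clip's edge well.
- rest_seat (a point): Where fork_grip lies with the fork in its rest, 52 mm above the bench; x as the fork's x, z up. Fixed grey base 130 x 70 mm, 10 mm high, with two notched uprights flared at the top: 41 mm to -x under the handle's rear (19 mm wide), 58 mm to +x under the shank (12 mm wide), cheeks up to 5 mm above this point. Between them the handle is free for the fingers.
- detector_head: Bystander: black cylinder with white top, 52 mm across, 54 mm high; origin under its centre.
- cleaner_bottle: Bystander: small closed white bottle, 48 mm across, 85 mm high; origin under its centre.
- screwdriver: Bystander: screwdriver 160 mm long lying in the middle of the bench; origin under its middle.
- lens_cell: Bystander: brass ring 38 mm across, 12 mm high, lying on the port frame's plate beside the lever; origin under its centre.
- led_module: Bystander: round finned module 52 mm across, 22 mm high, on the bench beside the fork's rest, about 90 mm to its +y; origin under its centre.
- post_holder: Bystander: steel post holder, 44 mm foot, 96 mm high; origin under its centre.
Mind the look-alikes: they are no part of the job. What is meant by the fork is not blue or turquoise, and is the larger of those in its own colour.

How it is judged (in metres and radians):
On the way, in this order (a step that is already met when the one before it is completed fails the run):
1. the fork is lifted out of its rest, held in the gripper (z of fork_grip in the frame of rest_seat above 0.03 m and contact force between the fingers and fork above 1 N), for 0.1 s.
2. the clip is home in the groove and pressed firmly against the stud by the fork, held in the gripper (horizontal distance between clip_center and stud_groove below 0.003 m and z of clip_center in the frame of stud_groove between -0.002 and 0.002 m and angle between clip_center's own z axis and vertical below 0.12 rad and contact force between the fingers and fork above 1 N and contact force between each of fork, fork, fork and clip above 6 N and contact force between fork and clip above 8 N and contact force between each of fork, fork and clip above 5 N), for 0.05 s.
At the end, for the whole second after the job is handed in: The clip sits home in the groove, flat (0.12 rad) and centred on the stud within 3 mm, within 2 mm of the groove's height; the fork lies in its rest, its handle within 12 mm sideways, 6 mm in height and 0.15 rad of where it lay, released; both at rest (horizontal distance between clip_center and stud_groove below 0.003 m and z of clip_center in the frame of stud_groove between -0.002 and 0.002 m and angle between clip_center's own z axis and vertical below 0.12 rad and linear speed of each of clip, fork below 0.01 m/s and horizontal distance between fork_grip and rest_seat below 0.012 m and z of fork_grip in the frame of rest_seat between -0.006 and 0.006 m and angle between the x axis of fork and the x axis of rest_seat, either way round below 0.15 rad and contact force between the fingers and fork below 0.05 N); the robot touches nothing.
It fails at once if the fork pushes the clip with more than 22 N (contact force between fork and clip above 22 N).
It fails at once if the fork presses on the port frame with more than 20 N (contact force between fork and port_frame above 20 N).
It fails at once if the robot itself touches the clip (contact force between any of the fingers, the arm and clip above 0.3 N).
It fails at once if the robot itself touches the port frame (contact force between any of the fingers, the arm and port_frame above 1 N).
It fails at once if a bystander is moved by more than 30 mm (distance of any of detector_head, cleaner_bottle, screwdriver, lens_cell, led_module, post_holder from where it was at the start of the episode above 0.03 m).
It also fails if it takes over 53 s, if anything falls off the work surface, if the arm or the gripper's body presses on something with over 40 N, if the wrist force passes 120 N, or if a joint passes its speed limit or range.

## Working session

There is one attempt and no reset: what is moved stays moved. The work goes in short steps, each a Python script; the robot and the scene stay as the last script left them, time stands still between calls to the robot, and variables do not carry over. Pictures are saved under pics/ and viewed, and the job is handed in when it is done.

```bash
ls; mkdir -p pics; cat > h.py <<'E'
from bench import robot
import numpy as np, cv2
from scipy.spatial.transform import Rotation as R
import pickle
def cam(name):
    im=robot.get_image(name); return im
def Rm(im):
    o=np.array(im["orientation"],float)
    return o if o.shape==(3,3) else R.from_euler('xyz',o).as_matrix()
def f_(im): return im["img"].shape[0]/2/np.tan(np.radians(im["fovy"])/2)
def ray(im,u,v):
    f=f_(im); d=np.array([(u-im["cx"])/f,(v-im["cy"])/f]); s=d.copy()
    for _ in range(30): s=d/(1+im["k1"]*(s@s))
    r=Rm(im)@np.array([s[0],s[1],1]); return r
def onz(im,u,v,z):
    r=ray(im,u,v); e=np.array(im["eye"]); return e+r*(z-e[2])/r[2]
def proj(im,p):
    c=Rm(im).T@(np.array(p,float)-np.array(im["eye"])); s=c[:2]/c[2]; k=1+im["k1"]*(s@s)
    return s*k*f_(im)+[im["cx"],im["cy"]]
def save(im,n): cv2.imwrite(f'pics/{n}.png',im["img"]); pickle.dump(im,open(f'pics/{n}.pkl','wb'))
def load(n): return pickle.load(open(f'pics/{n}.pkl','rb'))
def crop(n,u0,v0,u1,v1,s,out):
    im=load(n)["img"][v0:v1,u0:u1]; cv2.imwrite(f'pics/{out}.png',cv2.resize(im,None,fx=s,fy=s,interpolation=cv2.INTER_CUBIC))
E
python3 - <<'E'
from h import *
for n in("scene","side","wrist"):
    im=cam(n); save(im,n+"0"); print(n,im["fovy"],im["cx"],im["cy"],im["k1"],im["eye"],im["orientation"])
print(robot.current_t(),robot.current_tcp_pos(),robot.current_eef_rot(),robot.current_contact_force())
E
```

```text
pics
scene 54.71840095223395 282.94655316233815 211.69092153765007 -0.06797464287408946 [1334.96861611 -138.15241355  781.54134762] [-2.34235588 -0.00561822  1.36533214]
side 43.43144547970765 285.32867424609657 210.81824246509433 -0.10479613701157892 [ 375.55088929  828.51251396 1109.01438072] [-2.44286423 -0.01839971 -2.8520743 ]
wrist 60.99342542698488 279.4928842126441 208.21663135994592 0.012495575417251372 [138.02813649 537.8289049  383.18894513] [2.89494466e+00 6.99929350e-04 1.19674924e+00]
0.15 [200.08707324 511.88832725 218.01407056] [-3.14024164e+00 -2.79605946e-04  2.76877122e+00] [-0.51149318  0.3807607   0.01147762]
```

View pics/scene0.png

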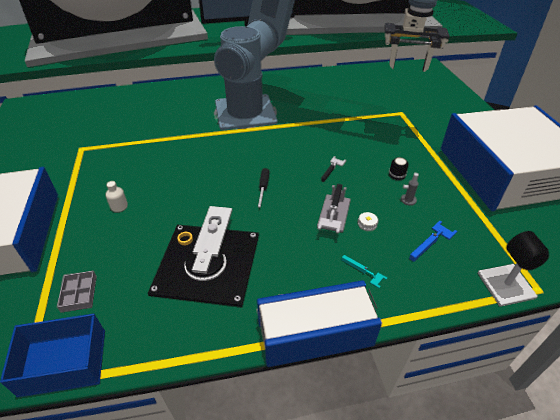

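View pics/side0.png

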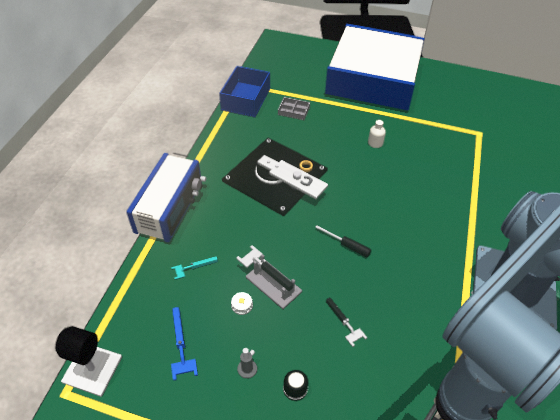

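View pics/wrist0.png

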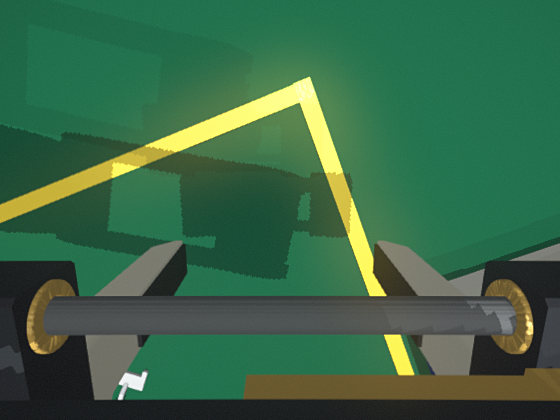

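Candidates for the fork in the scene picture are: black in the rest (335,208), small black on the bench (333,168), turquoise (365,270) and blue (432,240). I choose the larger black one, which lies in the rest, and check it in a crop.

```bash
python3 - <<'E'
from h import *
s,d=load("scene0"),load("side0")
a=load("scene0")["img"][170:250,290:400]; b=load("side0")["img"][235:310,225:325]
cv2.imwrite('pics/c1.png',np.hstack([cv2.resize(a,(400,290),interpolation=3),cv2.resize(b,(387,290),interpolation=3)]))
a=load("scene0")["img"][195:310,140:270]; b=load("side0")["img"][130:220,215:335]
cv2.imwrite('pics/c2.png',np.hstack([cv2.resize(a,(400,354),interpolation=3),cv2.resize(b,(400,354),interpolation=3)]))
print("stud side",onz(d,306,181,52),"scene",onz(s,215,219,52))
print("handle",onz(d,278,274,58),onz(s,336,196,58))
for n,p,q,z in [("led",(368,220),(242,302),15),("post",(411,190),(247,362),40),("det",(399,168),(296,383),30),("bottle",(117,198),(377,135),40),("screwd",(263,187),(343,240),10),("sfork",(333,168),(345,320),10)]: print(n,onz(s,*p,z).round(),onz(d,*q,z).round())
E
```

```text
stud side [ 586.78003489 -148.10419331   52.        ] scene [ 593.40474199 -155.21292668   52.        ]
handle [569.90774421 169.12160552  58.        ] [576.86963411 168.65031554  58.        ]
led [640. 243.  15.] [636. 243.  15.]
post [575. 391.  40.] [571. 393.  40.]
det [464. 405.  30.] [458. 404.  30.]
bottle [ 447. -413.   40.] [ 433. -411.   40.]
screwd [447.  -8.  10.] [448. -12.  10.]
sfork [401. 218.  10.] [392. 215.  10.]
```

View pics/c1.png

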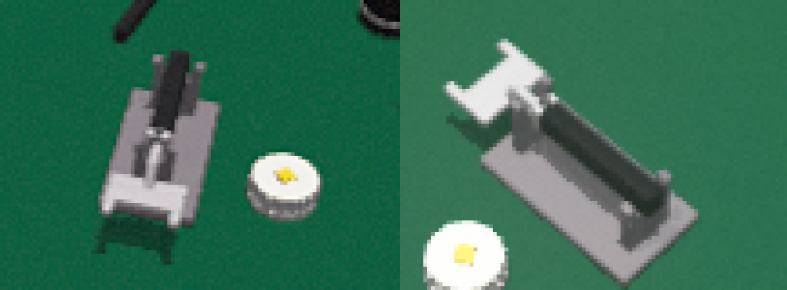

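View pics/c2.png

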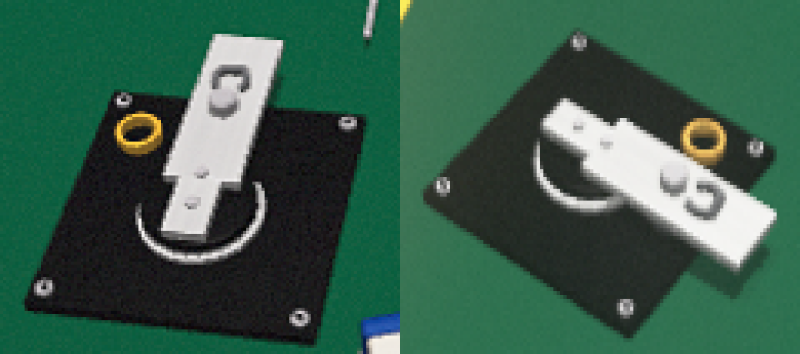

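```bash
python3 - <<'E'
from h import *
s=load("scene0")
P=[onz(s,u,v,42) for u,v in [(209.5,206.4),(232,208),(193,252.5),(218,255.8)]]
for p in P: print(p.round(1))
d=(P[2]-P[0]+P[3]-P[1]); yaw=np.arctan2(d[1],d[0]); print(yaw)
tgt=np.array([575,-150]); 
y=yaw
tcp=[*(tgt-67*np.array([np.cos(y),np.sin(y)])),150]
robot.move_ptp(tcp,[np.pi,0,y])
print(robot.current_t(),robot.current_qpos(),robot.current_tcp_pos(),robot.current_contact_force())
im=cam("wrist");save(im,"w1");print(im["eye"],robot.current_t())
E
```

```text
[ 533.2 -165.7   42. ]
[ 551.2 -107.9   42. ]
[ 685.1 -216.6   42. ]
[ 706.9 -159.2   42. ]
-0.3204847702125447
2.6833 [-4.57280693e-01  2.75482987e-01  1.68907652e+00  2.36939703e-04
  1.17695777e+00  1.43250940e+00] [ 511.58072819 -128.15472608  150.09640234] [-0.20248486  0.50505421  0.28374114]
[ 576.23653915 -148.08503678  315.36583442] 2.7333
```

View pics/w1.png

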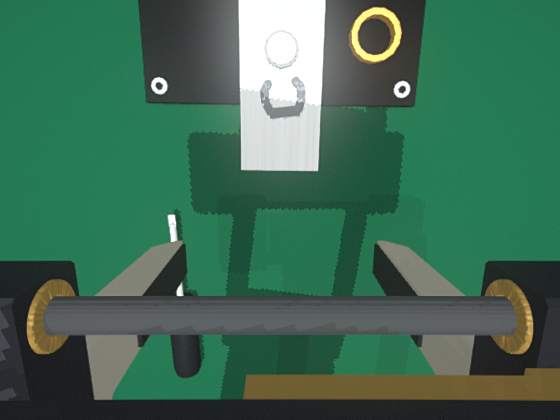

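```bash
python3 - <<'E'
from h import *
crop("w1",225,15,345,180,4.5,"c3")
E
```

```text
(no output)
```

View pics/c3.png

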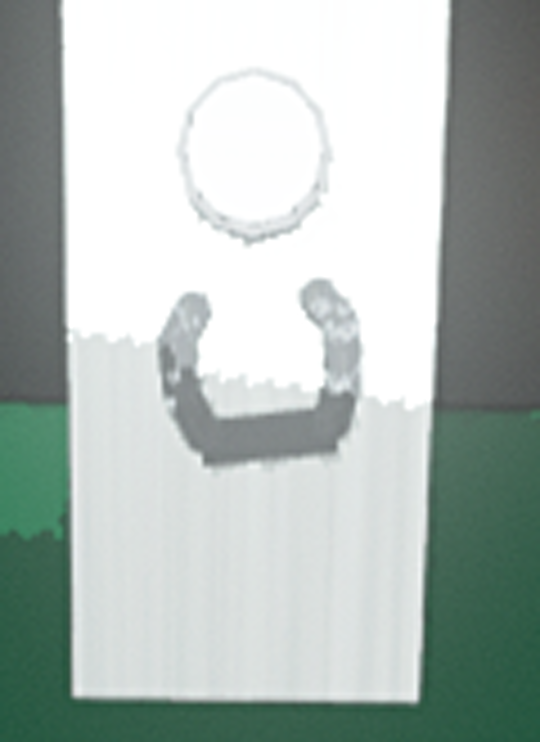

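```bash
python3 - <<'E'
from h import *
im=load("w1")
def c(u,v,z): return onz(im,225+(u+.5)/4.5-.5,15+(v+.5)/4.5-.5,z)[:2]
st=c(254,148,54.5); print("stud",st)
L=[c(62,5,42),c(72,697,42),c(451,5,42),c(418,697,42)]
for a,b in((1,0),(3,2)):
    d=L[a]*-1+L[b]; print("edge yaw",np.arctan2(d[1],d[0]))
print("width",np.linalg.norm(L[1]-L[3]))
y=np.mean([np.arctan2(*(L[b]-L[a])[::-1]) for a,b in((1,0),(3,2))])
ux=np.array([np.cos(y),np.sin(y)]);uy=np.array([-ux[1],ux[0]])
print("yaw",y,"tail", (L[1]-st)@ux,(L[3]-st)@ux,"sides",(L[1]-st)@uy,(L[3]-st)@uy,(L[0]-st)@uy,(L[2]-st)@uy)
for n,p,z in [("backL",(206,460),45),("backR",(337,448),45),("jawL",(192,292),47),("jawR",(316,281),47),("sideL",(163,365),47),("sideR",(360,355),47)]:
    q=c(*p,z); print(n,q.round(1),((q-st)@ux).round(1),((q-st)@uy).round(1))
E
```

```text
stud [ 619.87405386 -163.37009982]
edge yaw -0.3334124276830277
edge yaw -0.3408795054963068
width 59.15889237043553
yaw -0.3371459665896672 tail -84.99101120396412 -83.98363908482789 sides 29.55972638767246 -29.590588471255913 29.959214168589504 -29.99001400009064
backL [ 579.3 -141.8] -45.4 7.0
backR [ 574.4 -162.6] -43.1 -14.3
jawL [ 604.3 -147.9] -19.8 9.4
jawR [ 599.7 -167. ] -17.8 -10.1
sideL [ 595.4 -140. ] -30.9 13.9
sideR [ 586.9 -170.3] -28.8 -17.4
```

```bash
python3 - <<'E'
from h import *
s=load("scene0")
a=onz(s,338.9,185.1,62)[:2];b=onz(s,333.1,206,62)[:2];print(a,b)
d=b-a;y=np.arctan2(d[1],d[0]);print(y)
print("stud scene",onz(s,140+223/3.077,195+90/3.077,54.5))
m=(a+b)/2; u=d/np.linalg.norm(d)
tcp=[*(m+0*u-20*u),150]
robot.move_ptp(tcp,[np.pi,0,y])
im=cam("wrist");save(im,"w2");print(im["eye"],robot.current_t(),robot.current_qpos(),robot.current_tcp_pos())
E
```

```text
[539.86707119 187.96971743] [616.6683868  148.12969461]
-0.4785280786504825
stud scene [ 613.16597195 -162.93932072   54.5       ]
[621.11149688 146.78506777 315.23603985] 3.9667 [ 1.14934521e-01  3.78004112e-01  1.53998583e+00 -4.97882489e-04
  1.22365718e+00  2.16535476e+00] [560.71715826 176.09402427 149.99128676]
```

View pics/w2.png

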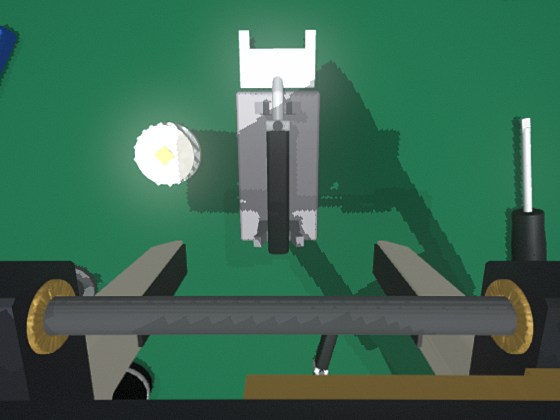

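```bash
python3 - <<'E'
from h import *
crop("w2",225,20,335,265,2.4,"c4a")
a=load("w2")["img"]
x=cv2.resize(a[20:140,225:335],None,fx=5,fy=5,interpolation=2); cv2.imwrite('pics/c4.png',x)
x=cv2.resize(a[140:260,225:335],None,fx=5,fy=5,interpolation=2); cv2.imwrite('pics/c5.png',np.clip(x*1.,0,255))
E
```

```text
[ WARN:0@0.116] global loadsave.cpp:1063 imwrite_ Unsupported depth image for selected encoder is fallbacked to CV_8U.
```

View pics/c4.png

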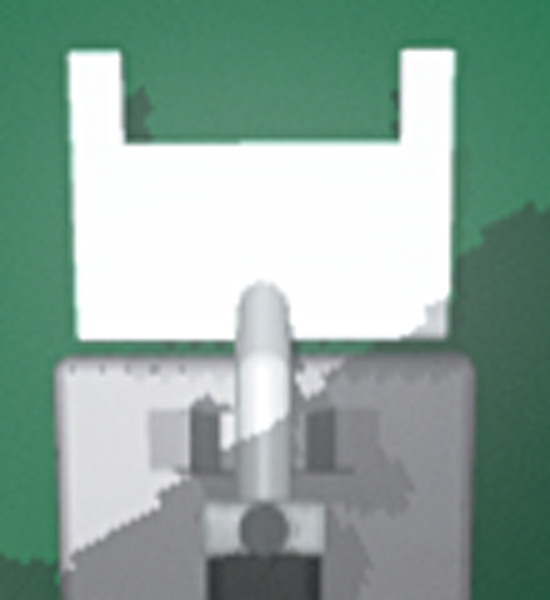

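View pics/c5.png

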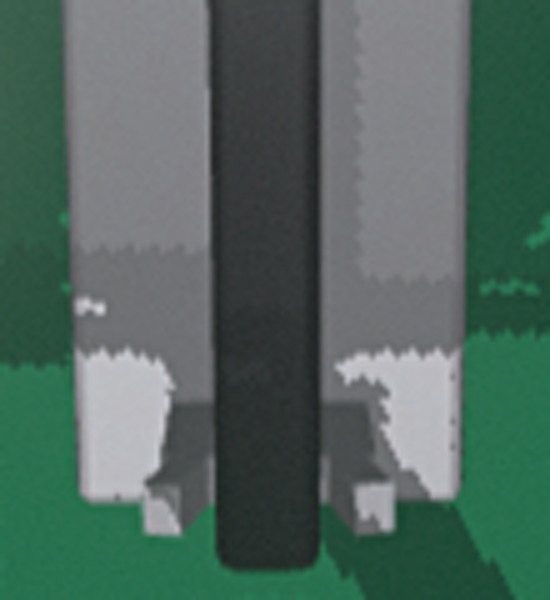

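```bash
python3 - <<'E'
from h import *
im=load("w2")
def c(u,v,z,o=20): return onz(im,225+(u+.5)/5-.5,o+(v+.5)/5-.5,z)[:2]
pts={"floorL":c(123,143,41),"floorR":c(402,143,41),"tipL":c(95,50,41),"tipR":c(428,49,41),"rearL":c(78,339,41),"rearR":c(447,339,41),
"hf":c(265,555,62),"cf":c(265,502,62),"hr":c(268,570,62,140),"upL":c(162,508,57,140),"upR":c(375,508,57,140),
"upLr":c(162,535,57,140),"upRr":c(375,535,57,140),
"baseL":c(78,498,10,140),"baseR":c(460,498,10,140),"baseFL":c(60,357,10),"baseFR":c(472,357,10)}
hr,hf=pts["hr"],pts["hf"]
d=hf-hr;y=np.arctan2(d[1],d[0]);print("handle len",np.linalg.norm(d),"yaw",y)
fm=(pts["floorL"]+pts["floorR"])/2; y2=np.arctan2(*(fm-hr)[::-1]);e=pts["floorL"]-pts["floorR"];print("yaw2",y2,"floor perp",np.arctan2(*e[::-1])-np.pi/2)
b=(pts["baseFL"]+pts["baseFR"]-pts["baseL"]-pts["baseR"]);print("base yaw",np.arctan2(*b[::-1]))
u=np.array([np.cos(y2),np.sin(y2)]);v=np.array([-u[1],u[0]])
g=hr+50*u;print("grip",g)
for n,p in pts.items(): print(n,((p-g)@u).round(1),((p-g)@v).round(1))
E
```

```text
handle len 90.96642191874386 yaw -0.47607861546123836
yaw2 -0.4748101852817507 floor perp -0.47975824317026805
base yaw -0.47668688245226254
grip [577.97485363 170.71240729]
floorL 97.5 19.8
floorR 97.3 -19.8
tipL 109.6 23.4
tipR 109.5 -23.3
rearL 71.2 27.1
rearR 70.9 -26.7
hf 41.0 -0.1
cf 48.1 -0.2
hr -50.0 -0.0
upL -41.8 16.2
upR -41.9 -16.4
upLr -46.2 16.3
upRr -46.3 -16.4
baseL -56.4 34.5
baseR -56.7 -34.4
baseFL 70.9 33.4
baseFR 70.6 -33.7
```

```bash
python3 - <<'E'
from h import *
y=-0.4765; g=np.array([577.97,170.71])+0.8*np.array([np.cos(y),np.sin(y)])
o=[np.pi,0,y]
robot.move_ptp([*g,110],o)
print(robot.move_linear([*g,33],o,speed=100,f_stop=8))
print(robot.current_t(),robot.current_tcp_pos(),robot.current_contact_force())
robot.move_gripper(0.0)
p=robot.current_tcp_pos();e=robot.current_eef_rot()
print(robot.current_t(),robot.current_gripper_width(),p,e,robot.current_contact_force(),robot.current_ft_torque())
pickle.dump((g,y,np.array(p),np.array(e)),open('grasp.pkl','wb'))
im=cam("scene");save(im,"s1");crop("s1",270,140,420,260,4.5,"c6")
E
```

```text
False
5.1833 [579.2753114  170.48892813  33.76416634] [ 0.1025044  -0.52502207 -0.3044373 ]
6.3583 0.1688028998008292 [578.59508637 170.27857623  32.95434409] [ 3.14138540e+00  1.12872282e-04 -4.76428074e-01] [ 0.68598633 -0.18700243 -0.11439674] [-0.0266952   0.1752153   0.01331383]
```

View pics/c6.png

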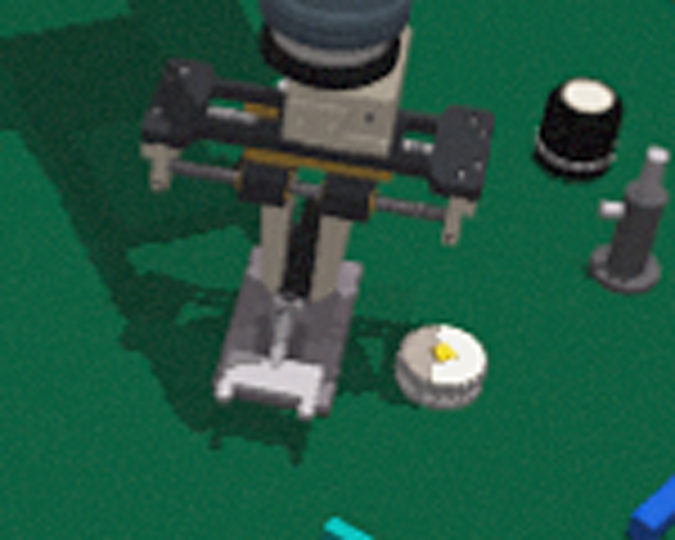

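```bash
cat >> h.py <<'E'
ST=np.array([619.87,-163.37]);LY=-0.3371
ux=np.array([np.cos(LY),np.sin(LY)]);uy=np.array([-ux[1],ux[0]])
def fk(x,y): return ST+x*ux+y*uy   # lever-frame point -> world
def lev(p): q=np.array(p)[:2]-ST; return np.array([q@ux,q@uy])
E
python3 - <<'E'
from h import *
g,y,p,e=pickle.load(open('grasp.pkl','rb'))
robot.move_linear([*g,112],[np.pi,0,y],speed=100)
print(robot.current_t(),robot.current_gripper_width(),robot.current_contact_force(),robot.current_ft_torque())
robot.move_ptp([*fk(-164,-2),85],[np.pi,0,LY])
print(robot.current_t(),robot.current_tcp_pos(),robot.current_contact_force())
im=cam("wrist");save(im,"w3");print(im["eye"])
E
```

```text
7.35 0.16713914109209138 [-0.32479037  0.30146732 -1.3890802 ] [ 0.07799149  0.23353486 -0.02298892]
8.5167 [ 464.97887153 -110.65816467   85.07585703] [ 1.1041243   0.34873174 -0.26541986]
[ 529.18540836 -131.74579047  250.33702081]
```

View pics/w3.png

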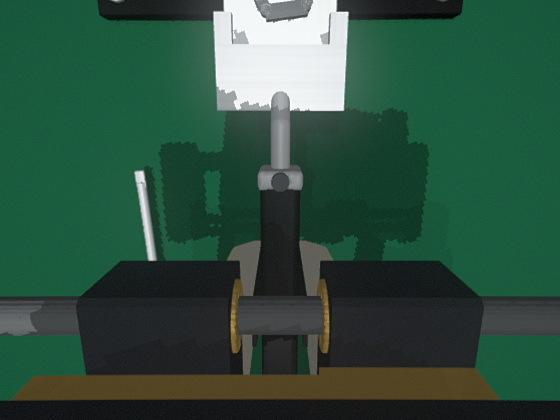

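```bash
python3 - <<'E'
from h import *
a=load("w3")["img"]
cv2.imwrite('pics/c7.png',cv2.resize(a[0:120,205:355],None,fx=5,fy=5,interpolation=2))
E
```

```text
(no output)
```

View pics/c7.png

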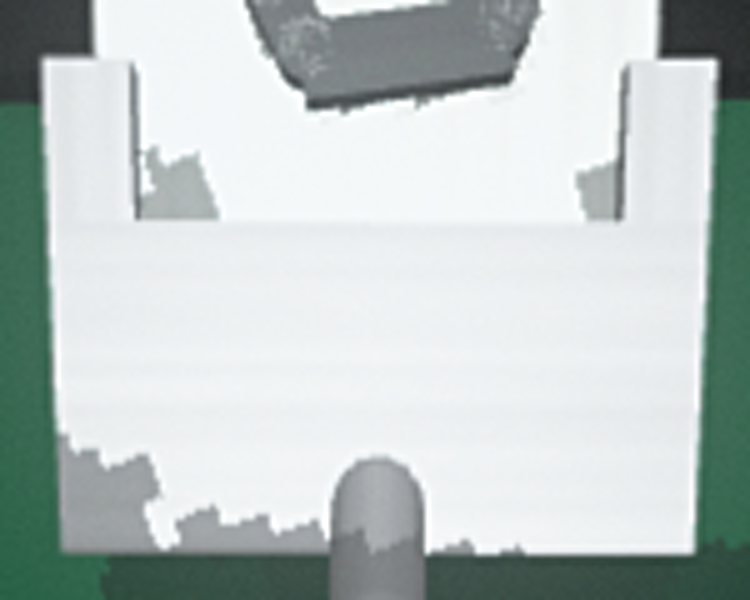

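```bash
python3 - <<'E'
from h import *
im=load("w3")
def c(u,v,z): return onz(im,205+(u+.5)/5-.5,(v+.5)/5-.5,z)
T=[464.98,-110.66]
for dz in (0,-1,1):
  z=93+dz; L=c(137,220,z);Rr=c(622,220,z);t1=c(88,60,z);t2=c(672,60,z);r1=c(61,553,z);r2=c(696,553,z)
  for n,p in (("fl",L),("fr",Rr),("tl",t1),("tr",t2),("rl",r1),("rr",r2)): print(n,(lev(p)-lev(T)).round(2),end=' ')
  print()
print("backL",lev(c(307,103,45)),"backR",lev(c(510,80,45)))
print("lever edges",lev(c(92,50,42)),lev(c(660,50,42)))
E
```

```text
fl [96.97 20.8 ] fr [ 96.91 -18.64] tl [108.67  24.29] tr [108.6  -22.21] rl [70.91 28.18] rr [ 70.84 -25.8 ] 
fl [97.15 20.93] fr [ 97.09 -18.76] tl [108.93  24.43] tr [108.86 -22.36] rl [70.93 28.35] rr [ 70.86 -25.98] 
fl [96.78 20.68] fr [ 96.72 -18.51] tl [108.41  24.14] tr [108.34 -22.06] rl [70.89 28.01] rr [ 70.82 -25.63] 
backL [-46.44298091   7.08763784] backR [-44.31337807 -14.08981659]
lever edges [-40.66197301  29.77916688] [-40.75762869 -30.02818862]
```

```bash
python3 - <<'E'
from h import *
o=[np.pi,0,LY]; F=97.3; B=1.08
def at(fx,fy,z): return [*fk(fx-F,fy-B),z]
robot.move_linear(at(-66,-2,60),o,speed=60)
print(robot.move_linear(at(-66,-2,40.5),o,speed=30,f_stop=5),robot.current_t(),robot.current_tcp_pos(),robot.current_contact_force())
print(robot.move_linear(at(-48,-2,40.5),o,speed=40,f_stop=5))
print(robot.move_linear(at(-42,-1.8,40.5),o,speed=12,f_stop=5),robot.current_contact_force())
im=cam("wrist");save(im,"w4");print(robot.current_t(),lev(robot.current_tcp_pos()),robot.current_tcp_pos()[2])
E
```

```text
False 9.9333 [ 464.83261505 -112.30268381   40.51650012] [-0.11612341  0.41830635 -0.43825385]
False
False [-0.89574273 -0.12709124 -1.57830794]
11.2333 [-139.33716357   -2.88076877] 40.47834808123708
```

View pics/w4.png

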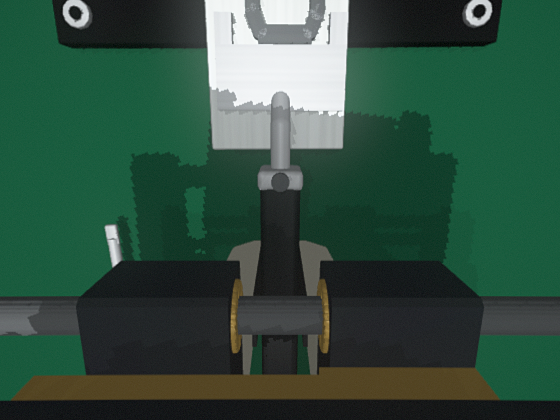

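The clip's back, at about (285,43), lies flush on the pocket floor between the prongs. Next I carry it to just short of the groove.

```bash
python3 - <<'E'
from h import *
o=[np.pi,0,LY]; F=97.3; B=1.08
def at(fx,fy,z): return [*fk(fx-F,fy-B),z]
print(robot.move_linear(at(-34,0,40.5),o,speed=12,f_stop=6),robot.current_contact_force())
im=cam("wrist");save(im,"w5");print(robot.current_t(),lev(robot.current_tcp_pos()))
im=cam("side");save(im,"d5")
a=load("w5")["img"][0:120,205:355];b=load("d5")["img"][120:230,240:340]
cv2.imwrite('pics/c8.png',np.hstack([cv2.resize(a,(450,360),interpolation=2),cv2.resize(b,(327,360),interpolation=2)]))
E
```

```text
False [-0.06475633  0.4513983  -1.12005593]
12.1167 [-131.33800283   -1.06424669]
```

View pics/c8.png

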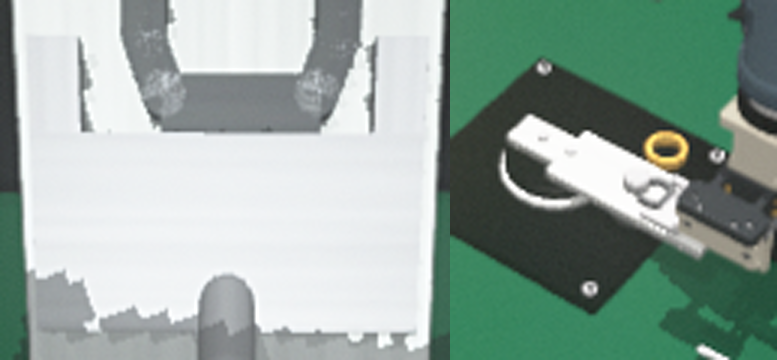

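```bash
python3 - <<'E'
from h import *
o=[np.pi,0,LY]; F=97.3; B=1.08
def at(fx,fy,z): return [*fk(fx-F,fy-B),z]
print(robot.move_linear(at(-31,1.2,40.5),o,speed=8,f_stop=6),robot.current_contact_force())
im=cam("wrist");save(im,"w6");print(robot.current_t(),lev(robot.current_tcp_pos()))
a=load("w6")["img"][0:120,205:355]
cv2.imwrite('pics/c9.png',cv2.resize(a,(750,600),interpolation=2))
E
```

```text
False [-0.07792353 -0.236447   -1.98501584]
12.7667 [-128.27102762    0.14383817]
```

View pics/c9.png

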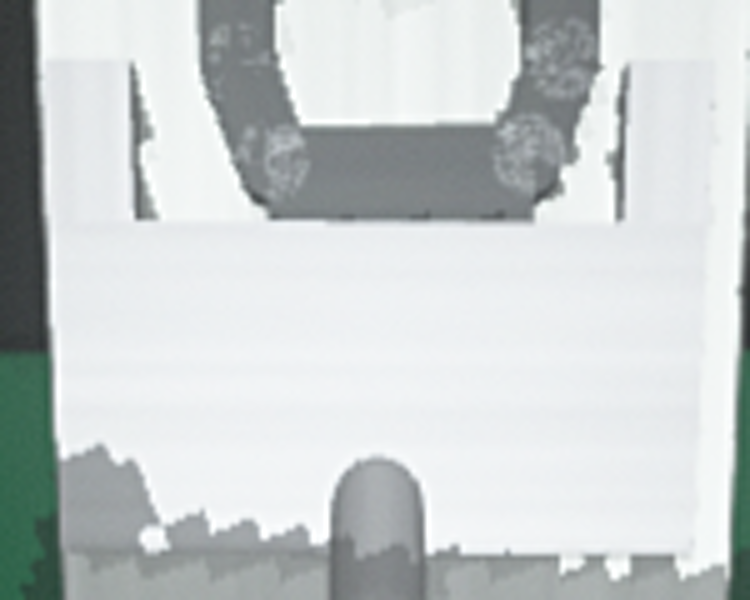

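```bash
python3 - <<'E'
from h import *
o=[np.pi,0,LY]; F=97.3; B=1.08
def at(fx,fy,z): return [*fk(fx-F,fy-B),z]
def rep(): 
    f=np.array(robot.current_contact_force()); print(round(robot.current_t(),2),(lev(robot.current_tcp_pos())+[F,B]).round(2),"f",(f[:2]@ux).round(2),(f[:2]@uy).round(2),f[2].round(2),"w",round(robot.current_gripper_width(),4))
rep()
for x in (-29,-27,-25,-23):
    r=robot.move_linear(at(x,1.5,40.5),o,speed=8,f_stop=12); print(x,r); rep()
    if r: break
E
```

```text
12.77 [-30.97   1.22] f 0.16 0.64 -1.66 w 0.167
-29 False
13.17 [-29.95   1.63] f -3.81 0.35 -0.39 w 0.1682
-27 False
13.57 [-28.61   1.72] f -7.55 0.48 2.18 w 0.1733
-25 False
13.97 [-26.92   1.74] f -7.51 0.08 2.05 w 0.1713
-23 False
14.37 [-24.29   1.66] f -6.21 0.03 0.61 w 0.1704
```

```bash
python3 - <<'E'
from h import *
o=[np.pi,0,LY]; F=97.3; B=1.08
def at(fx,fy,z): return [*fk(fx-F,fy-B),z]
def rep(): 
    f=np.array(robot.current_contact_force()); print(round(robot.current_t(),2),(lev(robot.current_tcp_pos())+[F,B]).round(2),"f",(f[:2]@ux).round(2),(f[:2]@uy).round(2),f[2].round(2),"w",round(robot.current_gripper_width(),4))
    return -(f[:2]@ux)
for x in (-21,-19.5,-18,-17,-16,-15.2):
    r=robot.move_linear(at(x,1.5,40.5),o,speed=8,f_stop=9); print(x,r); q=rep()
    if r or q>11: break
save(cam("wrist"),"w7");save(cam("side"),"d7")
a=load("w7")["img"][0:120,205:355];b=load("d7")["img"][120:230,240:340]
cv2.imwrite('pics/c10.png',np.hstack([cv2.resize(a,(450,360),interpolation=2),cv2.resize(b,(327,360),interpolation=2)]))
E
```

```text
-21 False
14.77 [-19.67   1.32] f 0.12 0.13 -0.22 w 0.1716
-19.5 False
15.11 [-19.23   1.48] f -0.17 -0.56 -1.86 w 0.1695
-18 False
15.45 [-17.93   1.51] f 1.5 0.83 -1.14 w 0.1675
-17 False
15.72 [-16.96   1.51] f -0.82 -1.11 -0.92 w 0.1694
-16 False
16.0 [-16.34   1.55] f -1.11 -0.12 -0.85 w 0.1721
-15.2 False
16.25 [-16.18   1.58] f -4.36 -0.77 1.88 w 0.169
```

View pics/c10.png

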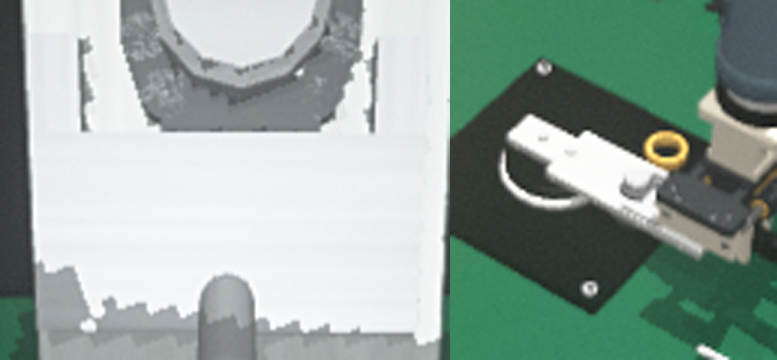

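The clip has snapped in, with its centre on the stud. Now I ramp the press up to about 15 N.

```bash
python3 - <<'E'
from h import *
o=[np.pi,0,LY]; F=97.3; B=1.08
def at(fx,fy,z): return [*fk(fx-F,fy-B),z]
def rep(n=4):
    fs=[]
    for _ in range(n): 
        fs.append(robot.current_contact_force()); robot.sleep(0.03)
    f=np.mean(fs,0); print(round(robot.current_t(),2),(lev(robot.current_tcp_pos())+[F,B]).round(2),"f",(f[:2]@ux).round(2),(f[:2]@uy).round(2),f[2].round(2),"w",round(robot.current_gripper_width(),4))
    return -(f[:2]@ux)
q=rep();x=-15.2
while q<14.3 and x<-9.5:
    x+=0.25 if q>11 else .5
    r=robot.move_linear(at(x,1.5,40.5),o,speed=8,f_stop=6); print(round(x,2),r); q=rep()
robot.sleep(.3);rep()
save(cam("wrist"),"w8")
a=load("w8")["img"][0:120,205:355];cv2.imwrite('pics/c11.png',cv2.resize(a,(600,480),interpolation=2))
E
```

```text
16.48 [-16.19   1.6 ] f -5.04 -0.03 1.29 w 0.1671
-14.7 False
16.87 [-16.19   1.65] f -6.22 0.11 1.92 w 0.1675
-14.2 False
17.25 [-16.15   1.67] f -7.77 -0.11 2.55 w 0.1672
-13.7 False
17.63 [-16.12   1.7 ] f -9.28 -0.09 3.32 w 0.1752
-13.2 False
18.02 [-16.13   1.73] f -9.69 -0.67 3.91 w 0.1671
-12.7 False
18.4 [-16.09   1.72] f -11.19 -0.53 3.56 w 0.1663
-12.45 False
18.78 [-16.06   1.77] f -11.05 -0.55 3.91 w 0.1687
-12.2 False
19.17 [-16.08   1.78] f -11.77 -0.82 4.14 w 0.1683
-11.95 False
19.55 [-16.04   1.77] f -13.06 -0.75 3.96 w 0.1683
-11.7 False
19.93 [-16.02   1.8 ] f -12.36 -0.2 4.55 w 0.1669
-11.45 False
20.32 [-16.02   1.83] f -13.1 -0.96 3.98 w 0.166
-11.2 False
20.7 [-16.     1.81] f -13.75 -0.54 4.24 w 0.1679
-10.95 False
21.08 [-15.96   1.83] f -13.79 -1.49 3.97 w 0.1731
-10.7 False
21.47 [-15.93   1.87] f -14.05 -0.76 4.61 w 0.1705
-10.45 False
21.85 [-15.92   1.89] f -14.45 -0.39 4.45 w 0.17
22.28 [-15.89   1.87] f -14.62 -1.01 4.08 w 0.1683
```

View pics/c11.png

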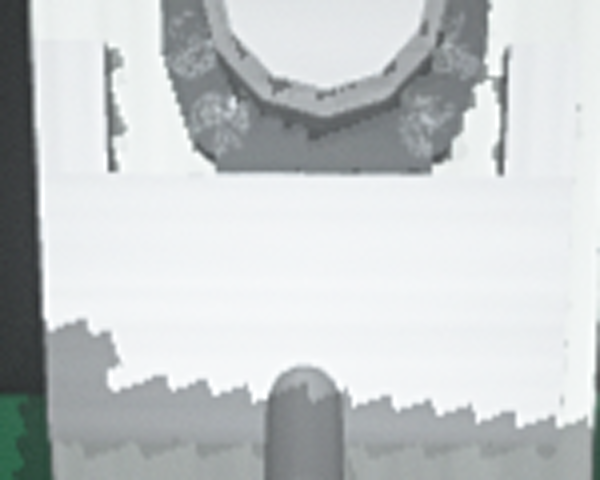

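```bash
python3 - <<'E'
from h import *
o=[np.pi,0,LY]; F=97.3; B=1.08
def at(fx,fy,z): return [*fk(fx-F,fy-B),z]
def rep(n=5):
    fs=[]
    for _ in range(n): 
        fs.append(robot.current_contact_force()); robot.sleep(0.03)
    f=np.mean(fs,0); print(round(robot.current_t(),2),(lev(robot.current_tcp_pos())+[F,B]).round(2),"f",(f[:2]@ux).round(2),(f[:2]@uy).round(2),f[2].round(2))
for x in (-10,-9.6): 
    robot.move_linear(at(x,1.5,40.5),o,speed=8,f_stop=5); rep()
print(robot.current_ft_torque())
robot.sleep(.3);rep()
# retract
robot.move_linear(at(-20,1.5,40.5),o,speed=30);rep()
robot.move_linear(at(-34,0,41.5),o,speed=40);rep()
robot.move_linear(at(-60,0,70),o,speed=100)
save(cam("wrist"),"w9");save(cam("side"),"d9");print(robot.current_tcp_pos(),robot.current_t())
E
```

```text
22.75 [-15.85   1.91] f -15.42 -0.7 4.24
23.17 [-15.8    1.96] f -15.85 -1.22 4.22
[ 0.65029685  2.4532144  -0.09391589]
23.63 [-15.81   1.93] f -16.3 -0.84 4.18
24.3 [-19.41   1.44] f 0.13 -0.15 -1.32
24.97 [-3.374e+01 -2.000e-02] f -0.06 -0.19 -1.01
[ 471.28355741 -112.47975235   69.78934183] 25.6
```

View pics/w9.png

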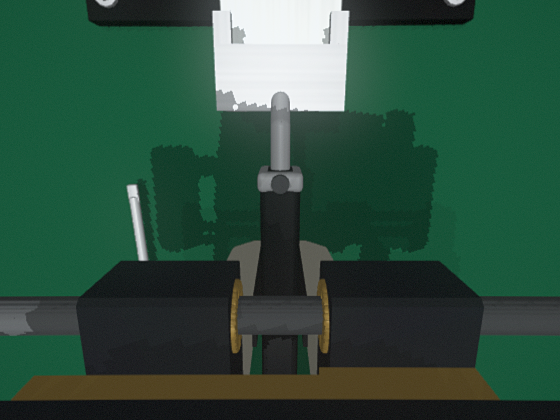

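```bash
python3 - <<'E'
from h import *
g,y,p,e=pickle.load(open('grasp.pkl','rb'))
o=[np.pi,0,y]
robot.move_linear([*fk(-145,0),150],[np.pi,0,LY],speed=120)
save(cam("wrist"),"w10");save(cam("side"),"d10")
robot.move_ptp([*g,112],o)
print(robot.current_t(),robot.current_tcp_pos(),robot.current_contact_force())
save(cam("wrist"),"w11")
a=load("w10")["img"];b=load("w11")["img"]
cv2.imwrite('pics/c12.png',np.hstack([cv2.resize(a[:180],(400,129),interpolation=3),cv2.resize(b[:180],(400,129),interpolation=3)]))
c=np.hstack([cv2.resize(a[0:100,200:360],(400,250),interpolation=2),cv2.resize(b[:300,180:380],(250,375),interpolation=2)[:250]])
cv2.imwrite('pics/c12.png',c)
E
```

```text
27.6833 [578.67701944 169.38165842 111.91120785] [-0.1722183   0.02908227 -1.0705252 ]
```

View pics/c12.png

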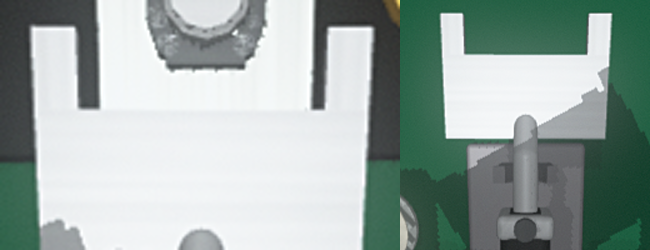

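View pics/w11.png

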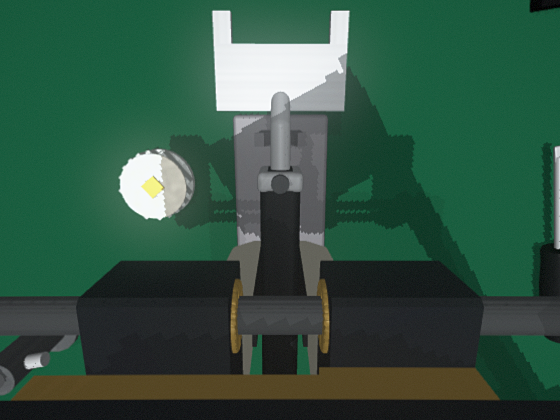

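The clip sits round the stud with the head over it, and the fork is unchanged in the grip. Now I lower it into the rest.

```bash
python3 - <<'E'
from h import *
g,y,p,e=pickle.load(open('grasp.pkl','rb'))
o=[np.pi,0,y]
robot.move_linear([*g,60],o,speed=80,f_stop=8)
robot.move_linear([*g,45],o,speed=50,f_stop=8)
print(robot.move_linear([*g,33],o,speed=20,f_stop=6),robot.current_tcp_pos(),robot.current_contact_force(),robot.current_ft_torque(),robot.current_t())
E
```

```text
True [578.67471532 170.30437259  33.03723703] [-0.1152471   0.36051406  5.1460477 ] [ 0.12847668  0.34347246 -0.00166578] 29.6333
```

```bash
python3 - <<'E'
from h import *
g,y,p,e=pickle.load(open('grasp.pkl','rb'))
o=[np.pi,0,y]
robot.move_gripper(1.0)
print(robot.current_t(),robot.current_contact_force(),robot.current_gripper_width())
robot.move_linear([*g,112],o,speed=100,f_stop=10)
u=np.array([np.cos(-.4785),np.sin(-.4785)])
robot.move_ptp([560.72,176.09,150],[np.pi,0,-0.47853])
print(robot.current_t());save(cam("wrist"),"w12");save(cam("side"),"d12")
d=cv2.absdiff(load("w12")["img"],load("w2")["img"]);
a,b=load("w2")["img"][20:265,200:350],load("w12")["img"][20:265,200:350]
cv2.imwrite('pics/c13.png',np.hstack([cv2.resize(a,None,fx=2.4,fy=2.4),cv2.resize(b,None,fx=2.4,fy=2.4)]))
E
```

```text
30.9167 [ 0.39315476 -0.0209357  -0.40955853] 1.0015110454937897
32.1583
```

View pics/c13.png

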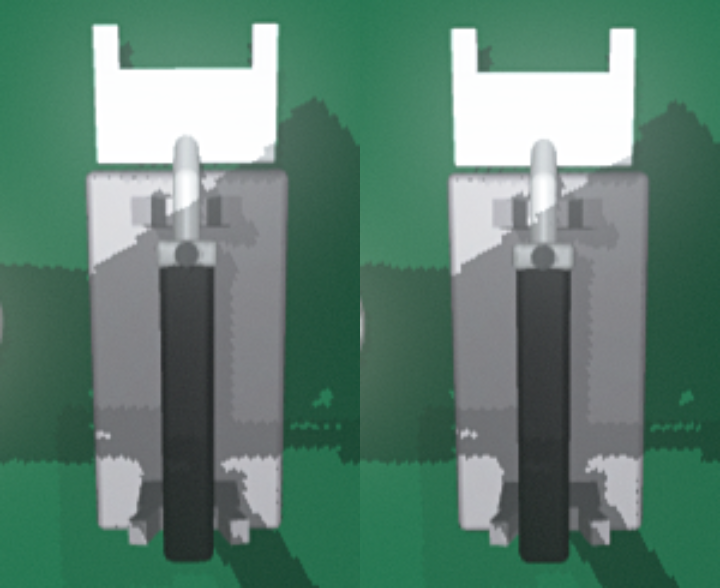

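View pics/d12.png

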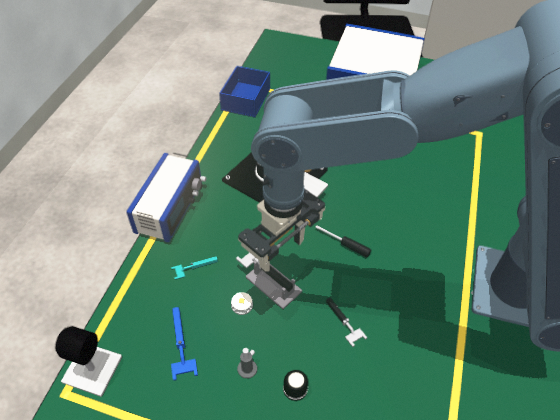

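```bash
python3 - <<'E'
from h import *
robot.move_ptp([*(fk(-108,0)),150],[np.pi,0,LY])
save(cam("wrist"),"w13");print(robot.current_t(),robot.current_contact_force());crop("w13",225,10,345,120,5,"c14")
E
```

```text
33.4833 [-0.17827932  0.47761848 -0.58503584]
```

View pics/c14.png

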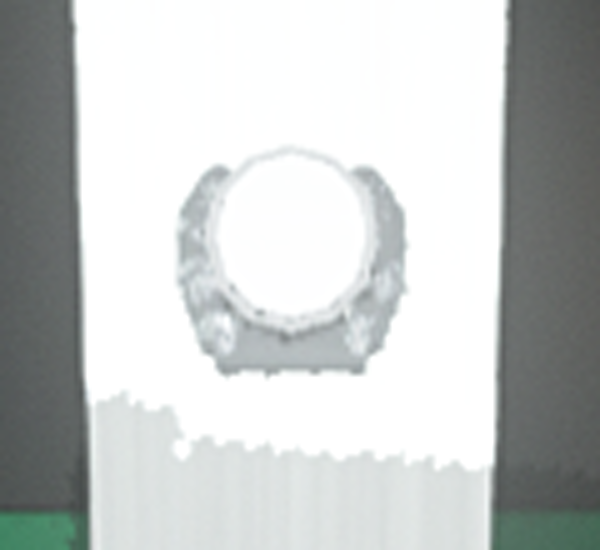

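The clip, spanning (180–405, 165–375) in the crop, is centred round the stud head at (291,238), square and flat. Handing in.

```bash
python3 - <<'E'
from h import *
robot.hand_in();print("ok")
E
```

```text
the job is handed in; nothing more can be done
ok
```

The job is handed in. The clip is home on the stud, the fork is back in its rest, and the gripper is open. The robot's clock stood at about 33.5 s of the 53 s allowed.

- **Push:** I took the larger black fork from the rest and slid the clip along the lever. The wrist force was about 7.5 N on the way in. The clip snapped in, and I pressed it home at about 16 N on the wrist sensor (limit 22 N).
- **Force on the clip:** The blade also dipped slightly onto the lever, with about 4 N upward, so the clip itself probably felt a little less than 16 N. I could not read the clip force or its parts directly.
- **Alignment:** The clip first sat about 1.8 mm to one side in the fork's pocket. I corrected this on the way in, before the groove.
- **Last checks:** The wrist pictures show the clip square and centred on the stud, and the fork within about 1–2 mm of where it lay. The side picture shows the bystanders in view where they were; the arm hid the bottle and lens ring.
- **Disagreement:** Comparing known fork dimensions with the pictures, the wrist camera read about 2 mm off in height and 1 mm sideways. I compensated for the sideways part when lining up the fork.

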